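Rake the porcelain rods into neat rows

TASK

Pick up the yellow-handled rake from its blue mat and, with the rake only, comb the four white square porcelain rods in the brown tray together against the sprung steel bar at the tray's far end, pressing gently until the bar gives by two or three millimetres and all four rods lie squeezed side by side, parallel to it, and keep that press for half a second. Back off gently so that the rods stay in their close parallel rows, then stand the rake upright on its blue mat again and let go. The rods are brittle: never push hard on them or dig the rake into the tray, keep the fingers off them, and leave everything else where it is.

Things in the scene. Friction and masses are not known exactly. Their poses are not given: they have to be found in the camera images.
- tray: brown tray, fixed, 312 (x) x 262 (y) mm outside; walls 6 mm thick, 22 mm high; floor 4 mm thick. Origin: centre of underside, at table height. x points along it to its far end, away from the robot; z up. A steel bar 240 mm long and 19 mm high crosses its far part parallel to tray y, on a clamped carriage; the porcelain is at risk above 7 N, the tray floor above 25 N
- floor_mid (a point): middle of the tray floor's upper face, axes as the tray's. The bar's near face stands, untouched, between x = +75 and +125 mm from here: the setting differs each time and is NOT in the readings; find it by feel or sight. The bar is sprung: it yields from 1.5 N on, gains 0.5 N per mm and meets its stop after 5 mm (4 N); it comes back when let go
- rod1: white porcelain rod 1 of 4, square section 10 x 10 mm, 110 mm long, 30 g; lies on the tray floor at a slant, about 33 mm from the next one. Origin: its centre, 5 mm above the floor; its y is the long axis
- rod2: white porcelain rod 2 of 4, square section 10 x 10 mm, 110 mm long, 30 g; lies on the tray floor at a slant, about 33 mm from the next one. Origin: its centre, 5 mm above the floor; its y is the long axis
- rod3: white porcelain rod 3 of 4, square section 10 x 10 mm, 110 mm long, 30 g; lies on the tray floor at a slant, about 33 mm from the next one. Origin: its centre, 5 mm above the floor; its y is the long axis
- rod4: white porcelain rod 4 of 4, square section 10 x 10 mm, 110 mm long, 30 g; lies on the tray floor at a slant, about 33 mm from the next one. Origin: its centre, 5 mm above the floor; its y is the long axis
- rake: rake standing on its tines, about 160 g. Origin: centre of its underside (tine tips); z up. Head along its y: five steel tine plates 30 mm deep in x, 6 mm thick, 18 mm high, at y = -56, -28, 0, 28, 56 mm, ends flush at x = -15 and +15 mm; above them a head 30 (x) x 120 (y) x 12 mm, z 18 to 30 mm. Front and back alike
- rake_grip (a point): the place to grip the rake: on its upright yellow handle, 20 mm (x) by 30 mm (y), which runs from z = 30 to 110 mm above the tine tips; this point is at 85 mm. Pinch it across the 20 mm; axes as the rake's
- mat: blue mat, fixed, 110 (x) x 160 (y) x 3 mm, on which the rake stands at the start, its head roughly along the mat's y. Origin: centre of the underside
- beaker: glass beaker, 72 mm wide, 100 mm high; leave alone; origin: centre of underside
- slidebox: open red slide box, 85 x 65 x 30 mm; leave alone; origin: centre of underside
- reagent: amber bottle, 48 mm wide, 110 mm high; leave alone; origin: centre of underside
- dish: clear closed dish, 90 mm wide, 14 mm high; leave alone; origin: centre of underside
- brush: brush lying on the table; leave alone; origin: its underside
- cork: brown cork stopper, 22 mm wide, 26 mm high, standing on the tray floor in its near left corner; leave alone; origin: centre of underside
- forceps: steel forceps lying on the table right of the tray, 126 mm long; leave alone; origin: its underside
- jar: green jar, 56 mm wide, 70 mm high; leave alone; origin: centre of underside
Things that resemble listed ones, but are neither listed nor needed, are in the scene too. Of the things that look like the mat, take the one that is farthest to the robot's right at the start.

How it is judged (in metres and radians):
On the way:
1. the rake presses the rods on the sprung bar: all four parallel to the tray's y within 5 degrees, each squeezed by its neighbour or the rake with over 1.5 N, and the bar bears over 2.4 N (angle between the y axis of each of rod1, rod2, rod3, rod4 and the y axis of tray, either way round below 0.09 rad and (contact force between rod1 and rod2 above 1.5 N or contact force between rod1 and rod3 above 1.5 N or contact force between rod1 and rod4 above 1.5 N or contact force between rod1 and rake above 1.5 N) and (contact force between rod2 and rod1 above 1.5 N or contact force between rod2 and rod3 above 1.5 N or contact force between rod2 and rod4 above 1.5 N or contact force between rod2 and rake above 1.5 N) and (contact force between rod3 and rod1 above 1.5 N or contact force between rod3 and rod2 above 1.5 N or contact force between rod3 and rod4 above 1.5 N or contact force between rod3 and rake above 1.5 N) and (contact force between rod4 and rod1 above 1.5 N or contact force between rod4 and rod2 above 1.5 N or contact force between rod4 and rod3 above 1.5 N or contact force between rod4 and rake above 1.5 N) and contact force between any of rod1, rod2, rod3, rod4 and tray above 2.4 N and (contact force between rake and rod1 above 2 N or contact force between rake and rod2 above 2 N or contact force between rake and rod3 above 2 N or contact force between rake and rod4 above 2 N)), for 0.3 s.
At the end, for the whole second after the job is handed in: the four rods rest on the tray floor, parallel to the bar within 5 degrees, over 25 mm beyond the tray's centre, no two centre lines over 37 mm apart across the rods (30 mm when they touch); the rake stands upright, released, at rest on the mat, within 40 mm of its centre (angle between the y axis of each of rod1, rod2, rod3, rod4 and the y axis of tray, either way round below 0.09 rad and x of each of rod1, rod2, rod3, rod4 in the frame of tray above 0.025 m and z of each of rod1, rod2, rod3, rod4 in the frame of tray below 0.013 m and x of rod2 in the frame of rod1 between -0.037 and 0.037 m and x of rod3 in the frame of rod1 between -0.037 and 0.037 m and x of rod3 in the frame of rod2 between -0.037 and 0.037 m and x of rod4 in the frame of rod1 between -0.037 and 0.037 m and x of rod4 in the frame of rod2 between -0.037 and 0.037 m and x of rod4 in the frame of rod3 between -0.037 and 0.037 m and angle between rake's own z axis and vertical below 0.1 rad and horizontal distance between rake and mat below 0.04 m and height (world z) of rake below 0.007 m and contact force between the fingers and rake below 0.1 N and linear speed of each of rake, rod1, rod2, rod3, rod4 below 0.02 m/s).
It fails at once if a rod bears more than 7 N (contact force between any of rod1, rod2, rod3, rod4 and tray above 7 N or contact force between any of rod1, rod2, rod3, rod4 and rake above 7 N).
It fails at once if the rake presses on the tray with more than 25 N (contact force between rake and tray above 25 N).
It fails at once if the fingers or arm touch a rod (contact force between any of the arm, the fingers and rod1 above 0.5 N or contact force between any of the arm, the fingers and rod2 above 0.5 N or contact force between any of the arm, the fingers and rod3 above 0.5 N or contact force between any of the arm, the fingers and rod4 above 0.5 N).
It fails at once if a bystander is moved by more than 20 mm (distance of any of beaker, slidebox, reagent, dish, brush, jar, cork, forceps from where it was at the start of the episode above 0.02 m).
It also fails if it takes over 72 s, if anything falls off the work surface, if the arm or the gripper's body presses on something with over 40 N, if the wrist force passes 120 N, or if a joint passes its speed limit or range.

ROBOT

A 7-joint arm with a two-finger parallel gripper is mounted at the origin on the work surface. World frame = base frame: x ahead of the robot, y to its left, z up, the work surface at z = 0. Lengths are in m, angles in degrees, forces in N, time in s.
With the tool pointing down it reaches from about 0.4 to 0.9 m from the base axis. Payload 5.6 kg.
Tool frame: the origin (TCP) lies midway between the tips of the shut fingers; the grasp point (between the pads) lies r.grip_depth behind it (r.grip_depth is the distance from the TCP to the grasp point, in m); z points along the fingers, x is the direction in which the jaws open and shut, and the axes are right-handed (so a half turn about z gives the same grasp; the last joint's range is limited). The gripper opens to 92 mm and grips with 3 to 60 N. Pads are 20 mm wide; open, the fingers measure 128 mm over their backs; the gripper's body (75 mm by 189 mm) begins 69 mm behind the grasp point.
Start: joints at [-67.724, 26.786, -0.665, 91.828, 0.344, 61.387, -3.226], TCP at [0.272, 0.59, 0.215] pointing down, gripper open.
Joint ranges: [-144.91, 144.91], [-17.63, 115.5], [-89.93, 88.59], [15.96, 139.68], [-74.01, 254.01], [8.47, 105.57], [-167.45, 167.45]. Speed limits (degrees/s): [147.25, 147.25, 180, 180, 180, 180, 180].

INTERFACE

Orientations are given as a 3x3 rotation matrix whose columns are the frame's x, y, z axes.
In Python, from rig import status, vision, r gives the robot as it stands.
- The arm moves only by the tool servo_tool, never from a script. Its argument "steps" is a list of rows, each a list of 3 entries, a list of its own where there are three numbers: the shift along the tool's x, y, z in m, then the turn, a rotation vector about the tool's x, y, z in degrees, then the gripper command: -1 is shut, 1 is fully open, values between are in proportion. In form: [[[dx, dy, dz], [rx, ry, rz], gripper], ...]. A call has 1 to 10 rows; each row is the pose to reach, as a shift and turn from the pose measured when the call began, along the tool's axes at that moment; what a row does not reach only later rows make up. A row lasts 1/12 s, in which the tool goes at most 41.7 mm and 7.16 degrees, less where a joint would pass 70% of its speed; a pose out of reach is approached as far as the arm can. A call with a gripper value outside its range is refused whole. The fingers move at their own pace and stop on an object; "newtons" is the grip in N (left out, the last holds). Time passes only in rows, so rows that repeat a pose let the fingers close. It gives the time, the measured TCP pose, the force and the opening at its end, in the units of the state.
- status.sense(): the state, without advancing time (a new reading comes with each control period).
- vision.snapshot(name): name is "scene" or "top" or "wrist"; returns the picture (420x560x3 uint8, red, green, blue); there is no depth.
- vision.camera_model(name): a dict with "fx", "fy", "cx", "cy" (pixels), "world_from_camera" (4x4, takes a point from camera to world coordinates); the wrist camera has in their place "tool_from_camera" (4x4, takes a point from camera to tool coordinates, whose origin is the TCP and whose axes are the tool frame's). Camera axes: x right, y down, z forward; pixel columns grow to the right and rows downward; lengths in m; the calibration is good to about 2 mm. A picture is of the moment at which its call begins: read the wrist's pose just before it. camera_model takes no time and is no camera call.
- r.sign_off(): hands the job in, once; it reports no verdict.
The state is a dict: "time_s": time; "joints": joint angles; "dq": joint speeds; "tau": joint torques, N m; "ee_pos": TCP position; "ee_rot": TCP orientation; "force": force on the tool from outside, world axes, zero at the start; "torque": the same for the moment, N m; "gripper_width": finger opening in m.
Only numpy, scipy, OpenCV 4.12 (cv2) and the standard library are available. Lean on these libraries where they do the work, as an engineer would, in place of code of your own. Each camera call takes 0.05 s, during which the arm holds its last target. There are 200 camera calls.

## Working session

There is one attempt and no reset: what is moved stays moved. The work goes in short steps, Python scripts to look and compute and a tool call to move; the robot and the scene stay as the last step left them, time stands still between calls to the robot, and variables do not carry over. Pictures are saved under pics/ and viewed, about 8 in all and at most 12, crops included, and the job is handed in when it is done.

Besides the shell and the picture viewer there is one more tool, called after "Call:" as name([rows], argument=value, ...), one row to a line, values as JSON. servo_tool: Moves the arm, as the interface text tells. Its arguments: {"type":"object","properties":{"steps":{"type":"array","items":{"type":"array"}},"newtons":{"type":"number"}},"required":["steps"]}

```bash
ls; mkdir -p pics; python3 - <<'E'
from rig import status,vision,r
import cv2,numpy as np
s=status.sense();print({k:np.round(v,3).tolist() for k,v in s.items()},r.grip_depth)
for n in("top","scene"):
    im=vision.snapshot(n);cv2.imwrite(f"pics/{n}0.png",im[:,:,::-1])
    m=vision.camera_model(n);print(n,{k:np.round(v,4).tolist() for k,v in m.items()})
m=vision.camera_model("wrist");print({k:np.round(v,4).tolist() for k,v in m.items()})
E
```

```text
pics
{'time_s': 0.0, 'joints': [-67.723, 26.836, -0.666, 91.879, 0.346, 61.387, -3.226], 'dq': [0.012, -0.049, 0.045, -0.031, 0.008, -0.105, 0.155], 'tau': [-0.0, -52.057, -0.013, -24.375, -0.057, 0.017, 0.0], 'ee_pos': [0.272, 0.59, 0.214], 'ee_rot': [[0.419, 0.908, -0.001], [0.908, -0.419, -0.002], [-0.002, 0.0, -1.0]], 'force': [1.13, -0.55, -0.016], 'torque': [-0.025, -0.036, -0.005], 'gripper_width': 0.092} 0.0187
top {'fx': 386.3644, 'fy': 386.3644, 'cx': 284.2831, 'cy': 214.6481, 'world_from_camera': [[-0.026, -0.9841, 0.1755, 0.2659], [-0.9997, 0.0263, -0.0004, 0.0239], [-0.0042, -0.1754, -0.9845, 1.3156], [0.0, 0.0, 0.0, 1.0]]}
scene {'fx': 530.2834, 'fy': 530.2834, 'cx': 281.7446, 'cy': 214.7242, 'world_from_camera': [[0.3446, 0.5155, -0.7846, 1.6977], [0.9387, -0.1815, 0.2931, -0.4168], [0.0086, -0.8375, -0.5464, 0.9113], [0.0, 0.0, 0.0, 1.0]]}
{'fx': 293.0117, 'fy': 293.0117, 'cx': 280.9142, 'cy': 210.5392, 'tool_from_camera': [[1.0, -0.0004, 0.0002, 0.0007], [0.0004, 0.9682, 0.25, -0.0707], [-0.0003, -0.25, 0.9682, -0.1702], [0.0, 0.0, 0.0, 1.0]]}
```

View pics/top0.png

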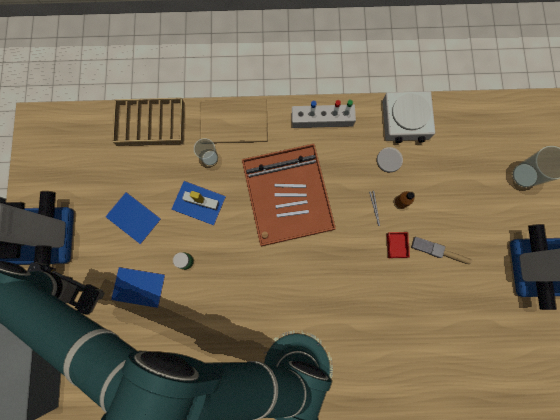

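View pics/scene0.png

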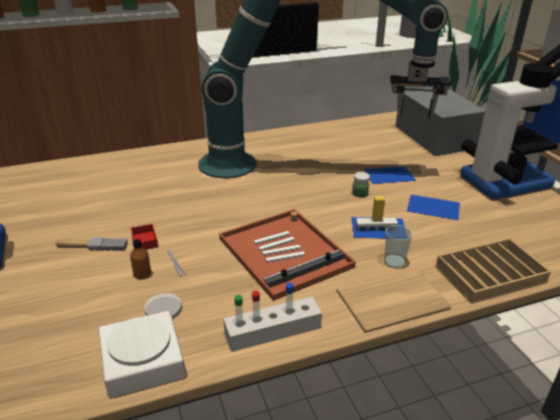

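The top view shows the rake on a blue mat at (198,202). The other blue mats are at (133,217) and (137,287). (198,202) is the farthest to the robot's right (image right is −y) and it carries the rake, so that's the one meant. The tray is centred at about (288,195) with the cork at (265,235). I'll measure these and confirm with an enlarged crop.

```bash
cat > h.py <<'E'
import cv2,numpy as np
from rig import status,vision,r
def cast(name,px,z,T=None):
    m=vision.camera_model(name)
    W=np.array(m["world_from_camera"]) if T is None else T
    px=np.atleast_2d(np.asarray(px,float))
    d=np.c_[(px[:,0]-m["cx"])/m["fx"],(px[:,1]-m["cy"])/m["fy"],np.ones(len(px))]@W[:3,:3].T
    o=W[:3,3]; return o+d*((z-o[2])/d[:,2])[:,None]
def wristT():
    s=status.sense();E=np.eye(4);E[:3,:3]=s["ee_rot"];E[:3,3]=s["ee_pos"]
    return E@np.array(vision.camera_model("wrist")["tool_from_camera"])
def proj(name,P,T=None):
    m=vision.camera_model(name);W=np.array(m["world_from_camera"]) if T is None else T
    c=(np.atleast_2d(P)-W[:3,3])@W[:3,:3]; return np.c_[c[:,0]/c[:,2]*m["fx"]+m["cx"],c[:,1]/c[:,2]*m["fy"]+m["cy"]]
def blobs(mask,amin):
    cs,_=cv2.findContours(mask.astype(np.uint8),cv2.RETR_EXTERNAL,cv2.CHAIN_APPROX_NONE)
    return [c[:,0] for c in cs if cv2.contourArea(c)>=amin]
def rect(P): # P world pts -> centre, size, angle deg of long side
    (c,(w,h),a)=cv2.minAreaRect((P[:,:2]*1000).astype(np.float32))
    if h>w: w,h,a=h,w,a+90
    a=(a+90)%180-90
    return np.round(c,1),round(w,1),round(h,1),round(a,2)
E
python3 - <<'E'
from h import *
im=cv2.imread("pics/top0.png");hsv=cv2.cvtColor(im,cv2.COLOR_BGR2HSV);H,S,V=[hsv[:,:,i].astype(int) for i in range(3)]
for b in blobs((H>100)&(H<130)&(S>150)&(V>60),300):
    print("blue",b.mean(0).round(),rect(cast("top",b,0.003)))
tr=np.zeros(H.shape,bool);tr[135:255,230:345]=1
# tray red-brown
m=tr&((H<9)|(H>172))&(S>130)
for b in blobs(m,2000): print("tray",rect(cast("top",b,0.022)),rect(cast("top",b,0.004)))
for b in blobs(tr&(S<60)&(V>140),40): print("white",b.mean(0).round(),rect(cast("top",b,0.014)))
y=(H>20)&(H<35)&(S>150);y[:, :170]=0;y[:,225:]=0;y[:180]=0;y[225:]=0
for b in blobs(y,4): print("yel",b.mean(0),b.min(0),b.max(0),cast("top",b.mean(0),.113))
w=(S<60)&(V>140);w[:, :170]=0;w[:,225:]=0;w[:180]=0;w[225:]=0
for b in blobs(w,20): print("head",rect(cast("top",b,0.033)))
c=cv2.resize(im[130:260,160:350],None,fx=4,fy=4,interpolation=cv2.INTER_CUBIC);cv2.imwrite("pics/crop1.png",c)
E
```

```text
blue [141. 283.] (array([271.6, 519.4]), 156.2, 97.3, 79.25)
blue [132. 218.] (array([503.9, 547.4]), 156.2, 107.0, 51.92)
blue [198. 203.] (array([550.4, 322.1]), 155.5, 106.4, 67.89)
white [292. 213.] (array([503.6,  -5.1]), 107.6, 8.7, -83.81)
white [291. 203.] (array([536.4,  -2.2]), 107.5, 8.7, -82.26)
white [290. 194.] (array([569.8,   0. ]), 107.1, 7.1, 88.46)
white [290. 185.] (array([601.8,   0.8]), 104.1, 7.1, 88.45)
yel [196.64516129 196.80645161] [190 192] [203 202] [[0.54557764 0.30146295 0.113     ]]
head (array([544.3, 276.1]), 46.8, 28.0, 73.02)
head (array([567. , 346.8]), 38.4, 27.4, 72.39)
```

View pics/crop1.png

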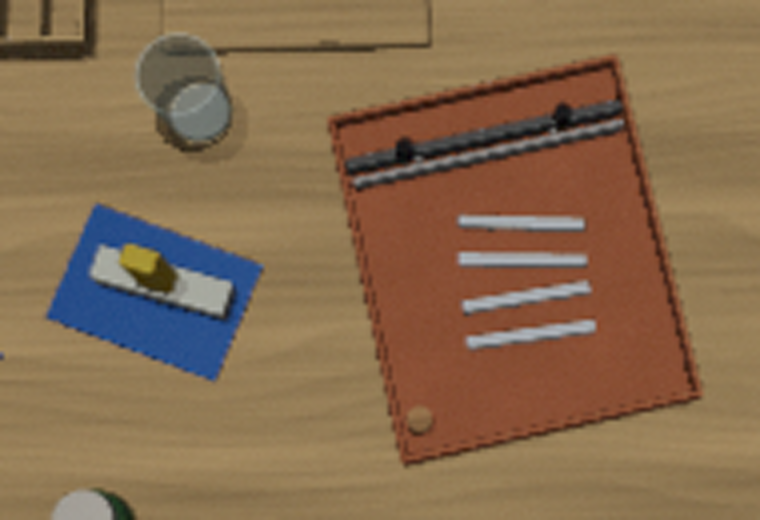

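The crop confirms it: the yellow-handled rake stands on the blue mat right next to the tray. The bar is the lighter strip near the tray's far end. Its near edge runs from crop (354,188) to (622,127).

```bash
python3 - <<'E'
from h import *
px=np.array([(332,121),(616,58),(700,397),(404,464)])/4+[160,130]-0.375
P=cast("top",px,.022)*1000;print(P.round(1))
c=P.mean(0)[:2]
far=P[0]-P[1];near=P[3]-P[2];l=P[0]-P[3];rr=P[1]-P[2]
for v in(far,near):print(np.linalg.norm(v[:2]),np.degrees(np.arctan2(-v[0],v[1])))
for v in(l,rr):print(np.linalg.norm(v[:2]),np.degrees(np.arctan2(v[1],v[0])))
yaw=np.degrees(np.mean([np.arctan2(-far[0],far[1]),np.arctan2(-near[0],near[1]),np.arctan2(l[1],l[0]),np.arctan2(rr[1],rr[0])]))
print("tray",c,yaw)
a=np.radians(yaw);R=np.array([[np.cos(a),-np.sin(a)],[np.sin(a),np.cos(a)]])
def loc(q):return ((np.asarray(q)[...,:2]-c)@R).round(1)
b=cast("top",np.array([(354,188),(622,127)])/4+[160,130]-.375,.012)*1000
print("bar",loc(b))
for q,an in(((503.6,-5.1),-83.81),((536.4,-2.2),-82.26),((569.8,0),88.46),((601.8,.8),88.45)):
    print("rod",loc(q),"rel y",(an-90-yaw+90)%180-90)
E
```

```text
[[ 694.5  163.7   22. ]
 [ 745.4  -86.2   22. ]
 [ 443.2 -145.3   22. ]
 [ 393.1  105.4   22. ]]
255.05353466386848 11.501776533291132
255.67678750512897 11.287963952790882
306.97857672670557 10.94002707723958
307.92719933989076 11.057399090834007
tray [569.06662125   9.39417842] 11.1967916635389
bar [[  92.6  120.9]
 [  94.8 -120. ]]
rod [-67.   -1.5] rel y -5.006791663538905
rod [-34.3  -5. ] rel y -3.456791663538894
rod [-1.1 -9.4] rel y -12.73679166353891
rod [ 30.4 -14.8] rel y -12.7467916635389
```

Call:
servo_tool([
  [[-0.013, 0.037, 0], [0, 0, 7], 1],
  [[-0.026, 0.074, 0], [0, 0, 14], 1],
  [[-0.039, 0.111, 0], [0, 0, 21], 1],
  [[-0.053, 0.148, 0], [0, 0, 28], 1],
  [[-0.066, 0.185, 0], [0, 0, 35], 1],
  [[-0.079, 0.222, 0], [0, 0, 42], 1],
  [[-0.092, 0.259, 0], [0, 0, 49], 1],
  [[-0.106, 0.296, 0], [0, 0, 56], 1],
  [[-0.119, 0.333, 0], [0, 0, 63], 1],
  [[-0.132, 0.369, 0], [0, 0, 70], 1],
])

```text
time_s: 0.93
ee_pos: [0.5527, 0.3137, 0.2138]
ee_rot: [[0.996, -0.089, -0.001], [-0.089, -0.996, -0.002], [-0.001, 0.002, -1.0]]
force: [0.4, 0.9, -1.2]
gripper_width: 0.0917
```

Call:
servo_tool([
  [[0, 0, 0], [0, 0, 6], 1],
  [[0, 0, 0], [0, 0, 12], 1],
  [[0, 0, 0], [0, 0, 12.5], 1],
  [[0, 0, 0], [0, 0, 12.5], 1],
])

```text
time_s: 1.27
ee_pos: [0.5523, 0.3139, 0.2133]
ee_rot: [[0.954, -0.3, -0.002], [-0.3, -0.954, -0.002], [-0.001, 0.003, -1.0]]
force: [0.6, 0.2, -0.1]
gripper_width: 0.0917
```

```bash
cat > w.py <<'E'
from h import *
import sys
s=status.sense();T=wristT();im=vision.snapshot("wrist")[:,:,::-1].copy();cv2.imwrite(sys.argv[1],im)
np.save(sys.argv[1]+".npy",T)
print(s["time_s"],np.round(s["ee_pos"],4),np.round(s["ee_rot"],3).tolist(),np.round(s["force"],2),s["gripper_width"],np.round(s["joints"],1))
E
python3 w.py pics/w1.png; python3 - <<'E'
from h import *
im=cv2.imread("pics/w1.png");T=np.load("pics/w1.png.npy");hsv=cv2.cvtColor(im,cv2.COLOR_BGR2HSV);H,S,V=[hsv[:,:,i].astype(int) for i in range(3)]
for b in blobs((H>100)&(H<130)&(S>150)&(V>50),3000): print("blue",rect(cast("wrist",b,.003,T)))
for b in blobs((S<60)&(V>120),500): print("white",b.min(0),b.max(0),rect(cast("wrist",b,.033,T)))
for b in blobs((H>20)&(H<35)&(S>150)&(V>60),200): print("yel",b.min(0),b.max(0),rect(cast("wrist",b,.113,T)))
E
```

```text
1.2667 [0.5523 0.3139 0.2133] [[0.954, -0.3, -0.002], [-0.3, -0.954, -0.002], [-0.001, 0.003, -1.0]] [ 0.56  0.25 -0.12] 0.09171585558549844 [-49.3  26.2  22.6  95.2 -11.1  60.9 -40.8]
blue (array([536.9, 332.3]), 157.0, 71.2, 67.77)
blue (array([277.3, 522. ]), 157.6, 95.1, 79.28)
blue (array([490.6, 529.7]), 107.8, 105.2, -38.15)
white [ 72 189] [118 232] (array([326.1, 363.6]), 55.9, 54.9, -17.46)
white [385 149] [486 221] (array([732.1, 267.8]), 122.0, 88.4, -15.0)
white [271 144] [301 241] (array([557.8, 312.3]), 120.1, 38.1, 72.54)
yel [277 184] [295 223] (array([558.4, 319.7]), 38.0, 17.1, 72.35)
```

View pics/w1.png

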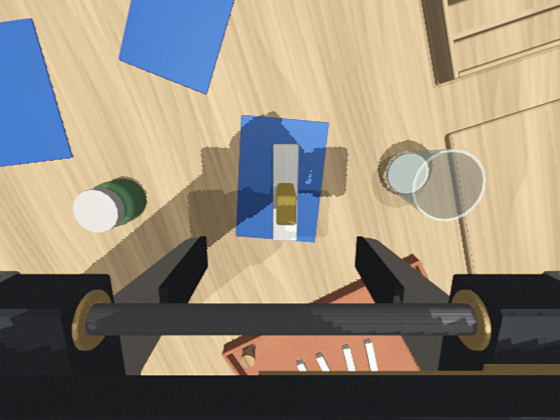

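Call:
servo_tool([
  [[0.0045, -0.0015, 0.02], [0, 0, 0], 1],
  [[0.0045, -0.0015, 0.055], [0, 0, 0], 1],
  [[0.0045, -0.0015, 0.09], [0, 0, 0], 1],
  [[0.0045, -0.0015, 0.12], [0, 0, 0], 1],
  [[0.0045, -0.0015, 0.138], [0, 0, 0], 1],
  [[0.0045, -0.0015, 0.144], [0, 0, 0], 1],
  [[0.0045, -0.0015, 0.144], [0, 0, 0], 1],
])

```text
time_s: 1.9
ee_pos: [0.5553, 0.3141, 0.0678]
ee_rot: [[0.955, -0.296, -0.005], [-0.296, -0.955, -0.004], [-0.003, 0.005, -1.0]]
force: [0.1, 0.1, -0.6]
gripper_width: 0.0919
```

```bash
python3 w.py pics/w2.png
```

```text
1.9 [0.5553 0.3141 0.0678] [[0.955, -0.296, -0.005], [-0.296, -0.955, -0.004], [-0.003, 0.005, -1.0]] [ 0.11  0.13 -0.6 ] 0.09190100098273753 [-46.5  36.5  19.3 100.1 -15.7  46.4 -37. ]
```

View pics/w2.png

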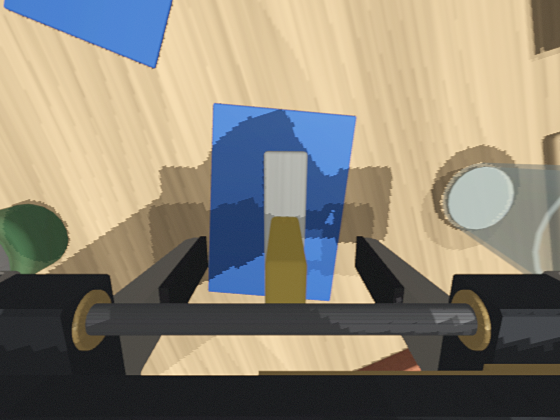

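The handle (columns 265–306) sits midway between the fingers (207, 357), so I'll close.

Call:
servo_tool([
  [[0.001, 0, -0.0015], [0, 0, 0], -1],
  [[0.001, 0, -0.0015], [0, 0, 0], -1],
  [[0.001, 0, -0.0015], [0, 0, 0], -1],
  [[0.001, 0, -0.0015], [0, 0, 0], -1],
  [[0.001, 0, -0.0015], [0, 0, 0], -1],
  [[0.001, 0, -0.0015], [0, 0, 0], -1],
  [[0.001, 0, -0.0015], [0, 0, 0], -1],
  [[0.001, 0, -0.0015], [0, 0, 0], -1],
  [[0.001, 0, -0.0015], [0, 0, 0], -1],
], newtons=35)

```text
time_s: 2.7
ee_pos: [0.5574, 0.3142, 0.0709]
ee_rot: [[0.955, -0.297, -0.002], [-0.297, -0.955, -0.002], [-0.001, 0.003, -1.0]]
force: [0.9, -0.1, -0.6]
gripper_width: 0.0335
```

Call:
servo_tool([
  [[0, 0, -0.01], [0, 0, 0], -1],
  [[0, 0, -0.03], [0, 0, 0], -1],
  [[0, 0, -0.06], [0, 0, 0], -1],
  [[0, 0, -0.08], [0, 0, 0], -1],
  [[0, 0, -0.08], [0, 0, 0], -1],
  [[0, 0, -0.08], [0, 0, 0], -1],
])

```text
time_s: 3.2
ee_pos: [0.558, 0.3147, 0.1522]
ee_rot: [[0.955, -0.297, -0.0], [-0.297, -0.955, -0.001], [-0.0, 0.001, -1.0]]
force: [-0.5, -0.1, -2.2]
gripper_width: 0.0196
```

```bash
python3 w.py pics/w3.png; python3 - <<'E'
from h import *
im=cv2.imread("pics/w3.png");T=np.load("pics/w3.png.npy");hsv=cv2.cvtColor(im,cv2.COLOR_BGR2HSV);H,S,V=[hsv[:,:,i].astype(int) for i in range(3)]
s=status.sense();p=s["ee_pos"]
zt=p[2]+.0187-.085+.030
for b in blobs((H>100)&(H<130)&(S>150)&(V>50),3000): print("blue",rect(cast("wrist",b,.003,T)))
for b in blobs((S<60)&(V>120),500): print("white",b.min(0),b.max(0),rect(cast("wrist",b,zt,T)))
b=np.array([[286,152]]);
E
```

```text
3.2 [0.558  0.3147 0.1522] [[0.955, -0.297, -0.0], [-0.297, -0.955, -0.001], [-0.0, 0.001, -1.0]] [-0.47 -0.05 -2.23] 0.019616649161818718 [-48.1  30.5  21.5  97.4 -13.1  54.6 -38.9]
blue (array([538.9, 331. ]), 157.3, 76.7, 67.58)
blue (array([483.8, 520.9]), 107.9, 83.9, -38.17)
white [ 20 203] [ 76 255] (array([392.1, 368.2]), 41.3, 40.6, -0.51)
white [399 157] [531 246] (array([691., 297.]), 97.3, 66.4, -17.3)
white [264 148] [301 235] (array([567.2, 343.4]), 63.8, 26.1, 72.45)
```

View pics/w3.png

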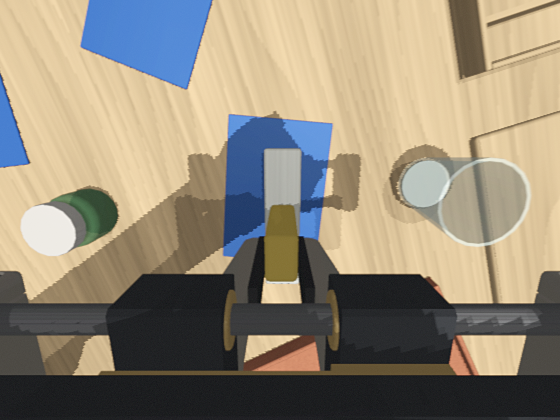

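The fingers were still closing when I lifted (0.0335 m), so the rake is probably gripped too high on the handle. I'll work out by how much.

```bash
python3 - <<'E'
from h import *
T2=np.load("pics/w2.png.npy");T3=np.load("pics/w3.png.npy")
e2=cast("wrist",[[286,151.5]],.033,T2)[0]; print("head end w2",e2*1000)
l=np.array([.297,.955]);print("rake y offset of tool", (np.array([.558,.3147])-(e2[:2]-.06*l))@l*1000)
for w in (264,265):
  for z in np.arange(.05,.11,.005):
    p=cast("wrist",[[283,148]],z,T3)[0];a=cast("wrist",[[264,170],[301,170]],z,T3);print(round(z,3),((p-e2)[:2]@l*1000).round(1),(np.linalg.norm(a[0]-a[1])*1000).round(1))
  break
E
```

```text
head end w2 [575.55863605 370.20255728  33.        ]
rake y offset of tool 1.7941828945194953
0.05 1.1 34.3
0.055 1.3 33.7
0.06 1.5 33.0
0.065 1.7 32.4
0.07 1.9 31.8
0.075 2.2 31.1
0.08 2.4 30.5
0.085 2.6 29.9
0.09 2.8 29.2
0.095 3.0 28.6
0.1 3.2 28.0
0.105 3.4 27.4
```

Call:
servo_tool([
  [[0, 0, 0.015], [0, 0, 0], -1],
  [[0, 0, 0.03], [0, 0, 0], -1],
  [[0, 0, 0.04], [0, 0, 0], -1],
  [[0, 0, 0.042], [0, 0, 0], -1],
  [[0, 0, 0.044], [0, 0, 0], -1],
  [[0, 0, 0.044], [0, 0, 0], -1],
])

```text
time_s: 3.75
ee_pos: [0.5568, 0.3139, 0.106]
ee_rot: [[0.955, -0.297, -0.003], [-0.297, -0.955, -0.003], [-0.002, 0.004, -1.0]]
force: [0.4, 0.0, -0.6]
gripper_width: 0.0194
```

Call:
servo_tool([
  [[0, 0, 0.001], [0, 0, 0], -1],
  [[0, 0, 0.002], [0, 0, 0], -1],
  [[0, 0, 0.003], [0, 0, 0], -1],
])

```text
time_s: 4.0
ee_pos: [0.5571, 0.3141, 0.1035]
ee_rot: [[0.955, -0.297, -0.003], [-0.297, -0.955, -0.002], [-0.002, 0.003, -1.0]]
force: [0.6, 0.3, -1.2]
gripper_width: 0.0197
```

Call:
servo_tool([
  [[0, 0, 0.001], [0, 0, 0], -1],
  [[0, 0, 0.002], [0, 0, 0], -1],
  [[0, 0, 0.003], [0, 0, 0], -1],
])

```text
time_s: 4.25
ee_pos: [0.5577, 0.3147, 0.1014]
ee_rot: [[0.955, -0.297, -0.001], [-0.297, -0.955, -0.001], [-0.001, 0.001, -1.0]]
force: [-0.8, -1.1, 8.0]
gripper_width: 0.0192
```

Contact is at TCP z ≈ 0.102, about 32 mm too high on the handle. I'll let go, go down and regrip.

Call:
servo_tool([
  [[0, 0, 0], [0, 0, 0], 0],
  [[0, 0, 0], [0, 0, 0], 0],
  [[0, 0, 0], [0, 0, 0], 0],
  [[0, 0, 0], [0, 0, 0], 0],
  [[0, 0, 0.01], [0, 0, 0], 0],
  [[0, 0, 0.02], [0, 0, 0], 0],
  [[0, 0, 0.03], [0, 0, 0], 0],
  [[0, 0, 0.032], [0, 0, 0], 0],
  [[0, 0, 0.032], [0, 0, 0], 0],
  [[0, 0, 0.032], [0, 0, 0], -1],
])

```text
time_s: 5.08
ee_pos: [0.5576, 0.3144, 0.0689]
ee_rot: [[0.955, -0.297, -0.002], [-0.297, -0.955, -0.002], [-0.001, 0.002, -1.0]]
force: [-0.4, -0.3, -0.5]
gripper_width: 0.0411
```

Call:
servo_tool([
  [[0, 0, 0], [0, 0, 0], -1],
  [[0, 0, 0], [0, 0, 0], -1],
  [[0, 0, 0], [0, 0, 0], -1],
  [[0, 0, 0], [0, 0, 0], -1],
  [[0, 0, 0], [0, 0, 0], -1],
  [[0, 0, 0], [0, 0, 0], -1],
  [[0, 0, 0], [0, 0, 0], -1],
  [[0, 0, 0], [0, 0, 0], -1],
  [[0, 0, 0], [0, 0, 0], -1],
])

```text
time_s: 5.83
ee_pos: [0.5578, 0.3145, 0.0692]
ee_rot: [[0.955, -0.297, -0.001], [-0.297, -0.955, -0.001], [-0.001, 0.002, -1.0]]
force: [-0.9, -0.8, 2.4]
gripper_width: 0.0199
```

Call:
servo_tool([
  [[0, 0, -0.015], [0, 0, 0], -1],
  [[0, 0, -0.045], [0, 0, 0], -1],
  [[0, 0, -0.08], [0, 0, 0], -1],
  [[0, 0.02, -0.09], [0, 0, -2], -1],
  [[0, 0.05, -0.09], [0, 0, -5], -1],
  [[0, 0.08, -0.09], [0, 0, -8], -1],
  [[0.001, 0.115, -0.09], [0, 0, -11], -1],
  [[0.002, 0.15, -0.09], [0, 0, -14], -1],
  [[0.003, 0.185, -0.09], [0, 0, -17], -1],
  [[0.003, 0.22, -0.09], [0, 0, -20], -1],
])

```text
time_s: 6.67
ee_pos: [0.4945, 0.1021, 0.1593]
ee_rot: [[0.999, 0.05, -0.002], [0.05, -0.999, -0.002], [-0.002, 0.002, -1.0]]
force: [0.2, -0.2, -1.9]
gripper_width: 0.0197
```

Call:
servo_tool([
  [[-0.01, 0.03, 0], [0, 0, -2.5], -1],
  [[-0.02, 0.06, 0], [0, 0, -5], -1],
  [[-0.03, 0.09, 0], [0, 0, -7], -1],
  [[-0.04, 0.112, 0], [0, 0, -8.3], -1],
  [[-0.04, 0.1175, 0], [0, 0, -8.3], -1],
  [[-0.04, 0.1175, 0], [0, 0, -8.3], -1],
])

```text
time_s: 7.17
ee_pos: [0.46, -0.019, 0.1596]
ee_rot: [[0.982, 0.19, -0.002], [0.19, -0.982, -0.002], [-0.002, 0.001, -1.0]]
force: [0.4, -0.2, -1.9]
gripper_width: 0.0199
```

```bash
python3 w.py pics/w4.png; cat > t.py <<'E'
from h import *
import sys
c=np.array([569.07,9.4]);a=np.radians(11.2);R=np.array([[np.cos(a),-np.sin(a)],[np.sin(a),np.cos(a)]])
im=vision.snapshot("top")[:,:,::-1].copy();cv2.imwrite(sys.argv[1],im)
hsv=cv2.cvtColor(im,cv2.COLOR_BGR2HSV);H,S,V=[hsv[:,:,i].astype(int) for i in range(3)]
tr=np.zeros(H.shape,bool);tr[135:255,230:345]=1
for b in blobs(tr&(S<60)&(V>140),40):
    q=rect(cast("top",b,.014));print("white",b.mean(0).round(),((q[0]-c)@R).round(1),q[1:3],"rel",round((q[3]-90-11.2+90)%180-90,1))
cv2.imwrite(sys.argv[1].replace(".png","c.png"),cv2.resize(im[130:270,220:360],None,fx=4,fy=4,interpolation=cv2.INTER_CUBIC))
s=status.sense();print("tool tray xy",((np.array(s["ee_pos"])[:2]*1000-c)@R).round(1))
E
python3 t.py pics/t1.png
```

```text
7.1667 [ 0.46   -0.019   0.1596] [[0.982, 0.19, -0.002], [0.19, -0.982, -0.002], [-0.002, 0.001, -1.0]] [ 0.37 -0.23 -1.89] 0.019940114729033228 [-22.   12.9  22.9 121.7  -6.7  46.7  16. ]
tool tray xy [-111.3   -4.3]
```

View pics/w4.png

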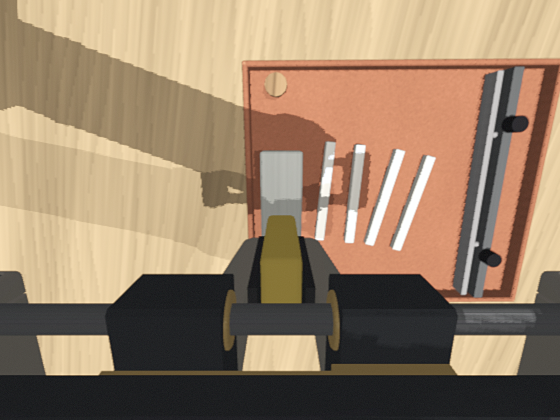

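The wrist view shows the rake's head above the tray's near end, all the rods beyond it, and the bar at columns 457–490. I'll refine the tray yaw and the bar from this view.

```bash
python3 - <<'E'
from h import *
T=np.load("pics/w4.png.npy");im=cv2.imread("pics/w4.png");hsv=cv2.cvtColor(im,cv2.COLOR_BGR2HSV);H,S,V=[hsv[:,:,i].astype(int) for i in range(3)]
c=np.array([569.07,9.4]);a=np.radians(11.2);R=np.array([[np.cos(a),-np.sin(a)],[np.sin(a),np.cos(a)]])
ang=lambda p,q:np.degrees(np.arctan2(q[1]-p[1],q[0]-p[0])).round(2)
P=cast("wrist",[[243,62],[556,61]],.022,T);print("left wall yaw",ang(P[0],P[1]),((P[:,:2]*1000-c)@R).round(1))
# near wall outer edge rows and bar near edge rows by colour
red=((H<10)|(H>172))&(S>110)
pts=[];bar=[]
for r_ in range(75,145,3):
    x=np.where(red[r_,235:260])[0]
    if len(x):pts.append((235+x[0],r_))
for r_ in range(80,235,5):
    x=[i for i in range(440,520) if not red[r_,i]]
    if x:bar.append((x[0],r_))
for n,q,z in(("near",pts,.022),("bar z.023",bar,.023),("bar z.004",bar,.004)):
    L=((cast("wrist",q,z,T)[:,:2]*1000-c)@R);f=np.polyfit(L[:,1],L[:,0],1);print(n,"x0",f[1].round(1),"rel deg",np.degrees(np.arctan(-f[0])).round(2),"res",np.std(L[:,0]-np.polyval(f,L[:,1])).round(2))
for b in blobs((S<60)&(V>170)&(np.arange(560)[None]>305)&(np.arange(560)[None]<440),100):
    q=rect(cast("wrist",b,.014,T));print(((q[0]-c)@R).round(1),q[1:3],round((q[3]-101.2+90)%180-90,1))
E
```

```text
left wall yaw 11.08 [[-148.6  132. ]
 [ 151.   131.4]]
near x0 -152.5 rel deg -3.31 res 1.45
bar z.023 x0 56.8 rel deg 7.48 res 0.0
bar z.004 x0 66.8 rel deg 7.48 res 0.0
[-68.  -32.6] (39.2, 10.6) -4.9
[ 32.9 -11.2] (110.2, 10.7) -14.4
[ 0.5 -4.8] (110.2, 10.6) -13.7
[-32.2  -0.2] (109.8, 10.7) -3.4
[-62.9  27.8] (58.6, 10.6) -5.2
```

Call:
servo_tool([
  [[0, 0, 0.02], [0, 0, 0], -1],
  [[0, 0, 0.045], [0, 0, 0], -1],
  [[0, 0, 0.065], [0, 0, 0], -1],
  [[0, 0, 0.078], [0, 0, 0], -1],
  [[0, 0, 0.084], [0, 0, 0], -1],
  [[0, 0, 0.086], [0, 0, 0], -1],
  [[0, 0, 0.087], [0, 0, 0], -1],
  [[0, 0, 0.087], [0, 0, 0], -1],
])

```text
time_s: 7.93
ee_pos: [0.4613, -0.0161, 0.073]
ee_rot: [[0.981, 0.195, -0.001], [0.195, -0.981, -0.001], [-0.001, 0.001, -1.0]]
force: [0.1, 0.5, -1.9]
gripper_width: 0.0199
```

Call:
servo_tool([
  [[0.004, 0, 0], [0, 0, 0], -1],
  [[0.008, 0, 0], [0, 0, 0], -1],
  [[0.012, 0, 0], [0, 0, 0], -1],
  [[0.016, 0, 0], [0, 0, 0], -1],
  [[0.02, 0, 0], [0, 0, 0], -1],
  [[0.024, 0, 0], [0, 0, 0], -1],
  [[0.028, 0, 0], [0, 0, 0], -1],
  [[0.032, 0, 0], [0, 0, 0], -1],
  [[0.036, 0, 0], [0, 0, 0], -1],
  [[0.04, 0, 0], [0, 0, 0], -1],
])

```text
time_s: 8.77
ee_pos: [0.5008, -0.0082, 0.0728]
ee_rot: [[0.981, 0.195, -0.001], [0.195, -0.981, -0.001], [-0.001, 0.001, -1.0]]
force: [0.6, 0.6, -1.8]
gripper_width: 0.0198
```

Call:
servo_tool([
  [[0.004, 0, 0], [0, 0, 0], -1],
  [[0.008, 0, 0], [0, 0, 0], -1],
  [[0.012, 0, 0], [0, 0, 0], -1],
  [[0.016, 0, 0], [0, 0, 0], -1],
  [[0.02, 0, 0], [0, 0, 0], -1],
  [[0.024, 0, 0], [0, 0, 0], -1],
  [[0.028, 0, 0], [0, 0, 0], -1],
  [[0.032, 0, 0], [0, 0, 0], -1],
  [[0.036, 0, 0], [0, 0, 0], -1],
  [[0.04, 0, 0], [0, 0, 0], -1],
])

```text
time_s: 9.6
ee_pos: [0.5404, -0.0003, 0.0728]
ee_rot: [[0.981, 0.195, -0.001], [0.195, -0.981, -0.001], [-0.001, 0.001, -1.0]]
force: [-0.8, -0.8, -0.9]
gripper_width: 0.0195
```

```bash
python3 w.py pics/w5.png; python3 t.py pics/t2.png
```

```text
9.6 [ 5.404e-01 -3.000e-04  7.280e-02] [[0.981, 0.195, -0.001], [0.195, -0.981, -0.001], [-0.001, 0.001, -1.0]] [-0.84 -0.78 -0.89] 0.019462668623272176 [-19.   28.2  19.3 114.2 -14.   39.9  20.3]
tool tray xy [-29.5  -3.9]
```

View pics/w5.png

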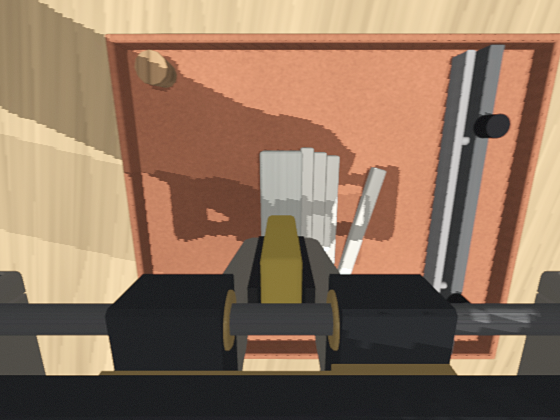

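Three rods are gathered flat on the tines and the fourth is just ahead of them. The bar's near face runs from about (452,75) to (437,200).

```bash
python3 - <<'E'
from h import *
T=np.load("pics/w5.png.npy");im=cv2.imread("pics/w5.png")
c=np.array([570,9.4]);a=np.radians(11.1);R=np.array([[np.cos(a),-np.sin(a)],[np.sin(a),np.cos(a)]])
hsv=cv2.cvtColor(im,cv2.COLOR_BGR2HSV);H,S,V=[hsv[:,:,i].astype(int) for i in range(3)]
for r_ in (80,110,130,200):
    x=next(i for i in range(415,500) if S[r_,i]<70 or not(H[r_,i]<12 or H[r_,i]>170)); print(r_,x,((cast("wrist",[[x,r_]],.004,T)[:,:2]*1000-c)@R).round(1))
E
```

```text
80 450 [[ 96.2 107.5]]
110 446 [[96.3 86.1]]
130 443 [[96.1 71.1]]
200 434 [[96.5 14.8]]
```

Call:
servo_tool([
  [[0.004, 0, 0], [0, 0, 0], -1],
  [[0.008, 0, 0], [0, 0, 0], -1],
  [[0.012, 0, 0], [0, 0, 0], -1],
  [[0.016, 0, 0], [0, 0, 0], -1],
  [[0.02, 0, 0], [0, 0, 0], -1],
  [[0.023, 0, 0], [0, 0, 0], -1],
  [[0.026, 0, 0], [0, 0, 0], -1],
  [[0.028, 0, 0], [0, 0, 0], -1],
  [[0.03, 0, 0], [0, 0, 0], -1],
  [[0.03, 0, 0], [0, 0, 0], -1],
])

```text
time_s: 10.53
ee_pos: [0.5708, 0.0058, 0.0728]
ee_rot: [[0.981, 0.195, 0.0], [0.195, -0.981, -0.001], [0.0, 0.001, -1.0]]
force: [0.7, -0.9, -1.0]
gripper_width: 0.02
```

Call:
servo_tool([
  [[0.003, 0, 0], [0, 0, 0], -1],
  [[0.006, 0, 0], [0, 0, 0], -1],
  [[0.009, 0, 0], [0, 0, 0], -1],
  [[0.012, 0, 0], [0, 0, 0], -1],
  [[0.015, 0, 0], [0, 0, 0], -1],
  [[0.018, 0, 0], [0, 0, 0], -1],
  [[0.021, 0, 0], [0, 0, 0], -1],
  [[0.024, 0, 0], [0, 0, 0], -1],
  [[0.027, 0, 0], [0, 0, 0], -1],
  [[0.03, 0, 0], [0, 0, 0], -1],
])

```text
time_s: 11.37
ee_pos: [0.6005, 0.0117, 0.0728]
ee_rot: [[0.981, 0.195, 0.0], [0.195, -0.981, -0.001], [0.0, 0.001, -1.0]]
force: [-1.7, -0.1, -0.1]
gripper_width: 0.0196
```

```bash
python3 w.py pics/w6.png;python3 w.py pics/w6.png
```

```text
11.3667 [0.6005 0.0117 0.0728] [[0.981, 0.195, 0.0], [0.195, -0.981, -0.001], [0.0, 0.001, -1.0]] [-1.65 -0.06 -0.06] 0.019556697519020578 [-18.8  32.9  19.1 105.8 -14.8  43.7  19.5]
11.4167 [0.6012 0.0119 0.0729] [[0.981, 0.196, 0.001], [0.196, -0.981, -0.001], [0.001, 0.001, -1.0]] [ 0.41 -0.09 -1.93] 0.019714478013068373 [-18.8  32.9  19.1 105.7 -14.8  43.7  19.5]
```

View pics/w6.png

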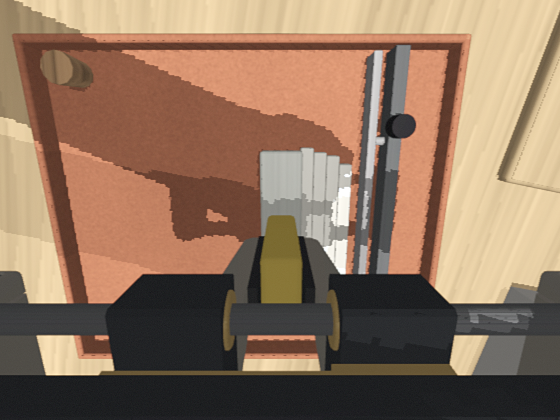

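All four rods lie together on the rake, with a gap of about 10 mm to the bar. From here I'll approach slowly.

Call:
servo_tool([
  [[0.001, 0, 0], [0, 0, 0], -1],
  [[0.002, 0, 0], [0, 0, 0], -1],
  [[0.003, 0, 0], [0, 0, 0], -1],
  [[0.004, 0, 0], [0, 0, 0], -1],
  [[0.005, 0, 0], [0, 0, 0], -1],
  [[0.006, 0, 0], [0, 0, 0], -1],
  [[0.007, 0, 0], [0, 0, 0], -1],
  [[0.0075, 0, 0], [0, 0, 0], -1],
  [[0.0075, 0, 0], [0, 0, 0], -1],
])

```text
time_s: 12.22
ee_pos: [0.6086, 0.0133, 0.0729]
ee_rot: [[0.981, 0.196, 0.002], [0.196, -0.981, -0.001], [0.002, 0.002, -1.0]]
force: [0.1, -0.3, -1.8]
gripper_width: 0.0198
```

Call:
servo_tool([
  [[0.0005, 0, 0], [0, 0, 0], -1],
  [[0.001, 0, 0], [0, 0, 0], -1],
  [[0.001, 0, 0], [0, 0, 0], -1],
])

```text
time_s: 12.47
ee_pos: [0.6091, 0.0134, 0.0729]
ee_rot: [[0.981, 0.196, 0.001], [0.196, -0.981, -0.001], [0.001, 0.001, -1.0]]
force: [-1.8, 0.1, -0.3]
gripper_width: 0.0196
```

Call:
servo_tool([
  [[0.0005, 0, 0], [0, 0, 0], -1],
  [[0.001, 0, 0], [0, 0, 0], -1],
  [[0.001, 0, 0], [0, 0, 0], -1],
])

```text
time_s: 12.72
ee_pos: [0.6094, 0.0134, 0.0727]
ee_rot: [[0.981, 0.196, -0.001], [0.196, -0.981, -0.001], [-0.001, 0.001, -1.0]]
force: [-3.8, -0.2, 0.7]
gripper_width: 0.0195
```

Call:
servo_tool([
  [[0.0005, 0, 0], [0, 0, 0], -1],
  [[0.001, 0, 0], [0, 0, 0], -1],
  [[0.001, 0, 0], [0, 0, 0], -1],
])

```text
time_s: 12.97
ee_pos: [0.6101, 0.0136, 0.0727]
ee_rot: [[0.981, 0.195, -0.002], [0.195, -0.981, -0.001], [-0.002, 0.001, -1.0]]
force: [-3.6, -1.3, 0.7]
gripper_width: 0.0199
```

Call:
servo_tool([
  [[0.0005, 0, 0], [0, 0, 0], -1],
  [[0.0005, 0, 0], [0, 0, 0], -1],
  [[0.0005, 0, 0], [0, 0, 0], -1],
])

```text
time_s: 13.22
ee_pos: [0.6104, 0.0136, 0.0725]
ee_rot: [[0.981, 0.195, -0.002], [0.195, -0.981, -0.001], [-0.002, 0.001, -1.0]]
force: [-3.1, -0.4, 1.3]
gripper_width: 0.02
```

```bash
for i in 1 2 3; do python3 w.py pics/w7.png; done; python3 - <<'E'
from h import *
T=np.load("pics/w7.png.npy");im=cv2.imread("pics/w7.png")
c=np.array([570,9.4]);a=np.radians(11.1);R=np.array([[np.cos(a),-np.sin(a)],[np.sin(a),np.cos(a)]])
hsv=cv2.cvtColor(im,cv2.COLOR_BGR2HSV);H,S,V=[hsv[:,:,i].astype(int) for i in range(3)]
for r_ in (80,110,130):
    x=next(i for i in range(320,500) if S[r_,i]<70 or not(H[r_,i]<12 or H[r_,i]>170)); print(r_,x,((cast("wrist",[[x,r_]],.004,T)[:,:2]*1000-c)@R).round(1))
cv2.imwrite("pics/w7c.png",cv2.resize(im[40:300,230:430],None,fx=3,fy=2.3,interpolation=cv2.INTER_CUBIC))
E
```

```text
13.2167 [0.6104 0.0136 0.0725] [[0.981, 0.195, -0.002], [0.195, -0.981, -0.001], [-0.002, 0.001, -1.0]] [-3.14 -0.4   1.34] 0.01998615766025759 [-18.7  33.8  19.1 104.2 -14.9  44.6  19.3]
13.2667 [0.6104 0.0136 0.0725] [[0.981, 0.195, -0.002], [0.195, -0.981, -0.001], [-0.002, 0.001, -1.0]] [-3.11 -0.95  0.02] 0.019685653305452817 [-18.7  33.8  19.1 104.2 -14.9  44.6  19.3]
13.3167 [0.6105 0.0137 0.0725] [[0.981, 0.196, -0.002], [0.196, -0.981, -0.001], [-0.002, 0.001, -1.0]] [-4.06 -0.82 -0.3 ] 0.019990925113260255 [-18.7  33.8  19.1 104.2 -14.9  44.6  19.3]
80 355 [[ 95.9 107.6]]
110 353 [[95.8 86.1]]
130 352 [[95.9 71.2]]
```

View pics/w7c.png

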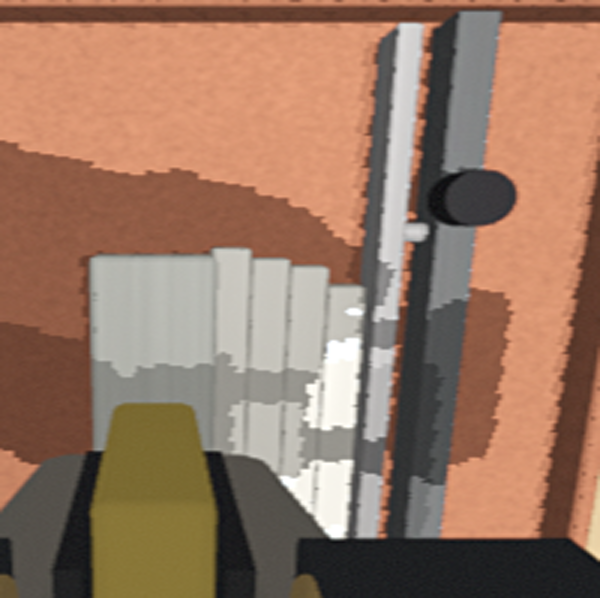

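Call:
servo_tool([
  [[0.0005, 0, 0], [0, 0, 0], -1],
  [[0.001, 0, 0], [0, 0, 0], -1],
  [[0.0015, 0, 0], [0, 0, 0], -1],
  [[0.0015, 0, 0], [0, 0, 0], -1],
  [[0.0015, 0, 0], [0, 0, 0], -1],
])

```text
time_s: 13.78
ee_pos: [0.6116, 0.0139, 0.0725]
ee_rot: [[0.981, 0.196, -0.003], [0.196, -0.981, -0.001], [-0.003, 0.001, -1.0]]
force: [-5.7, -0.5, 1.4]
gripper_width: 0.0203
```

```bash
cat > b.py <<'E'
from h import *
import sys
c=np.array([570,9.4]);a=np.radians(11.1);R=np.array([[np.cos(a),-np.sin(a)],[np.sin(a),np.cos(a)]])
F=[]
for k in range(3):
    s=status.sense();T=wristT();im=vision.snapshot("wrist")[:,:,::-1].copy();F.append(s["force"])
cv2.imwrite(sys.argv[1],im);np.save(sys.argv[1]+".npy",T)
print(s["time_s"],np.round(s["ee_pos"],4),np.round(F,2).tolist())
hsv=cv2.cvtColor(im,cv2.COLOR_BGR2HSV);H,S,V=[hsv[:,:,i].astype(int) for i in range(3)]
X=[]
for r_ in range(70,140,2):
    x=next(i for i in range(320,500) if S[r_,i]<70 or not(H[r_,i]<12 or H[r_,i]>170)); X.append(((cast("wrist",[[x-.5,r_]],.004,T)[0,:2]*1000-c)@R)[0])
print("bar x mean",np.mean(X).round(2),"sd",np.std(X).round(2))
E
python3 b.py pics/w8.png
```

```text
13.8833 [0.6116 0.0139 0.0725] [[-5.68, -0.53, 1.39], [-4.98, -0.89, 1.61], [-5.13, -1.55, 2.4]]
bar x mean 96.69 sd 0.29
```

```bash
python3 - <<'E'
from h import *
c=np.array([570,9.4]);a=np.radians(11.1);R=np.array([[np.cos(a),-np.sin(a)],[np.sin(a),np.cos(a)]])
for n in (5,6,7,8):
    im=cv2.imread(f"pics/w{n}.png");T=np.load(f"pics/w{n}.png.npy")
    hsv=cv2.cvtColor(im,cv2.COLOR_BGR2HSV);H,S,V=[hsv[:,:,i].astype(int) for i in range(3)];X=[];G=[]
    for r_ in range(70,140,2):
        x=next(i for i in range(320 if n>5 else 415,500) if S[r_,i]<70 or not(H[r_,i]<12 or H[r_,i]>170)); X.append(((cast("wrist",[[x-.5,r_]],.004,T)[0,:2]*1000-c)@R)[0])
    # bright bar top to dark rail left edge gap (px) rows 80-115
    for r_ in range(80,116,3):
        row=V[r_].astype(float);x0=int(np.argmax(row[330:500]*(S[r_,330:500]<60)))+330
        d=next((i for i in range(x0,x0+40) if V[r_,i]<75),0);G.append(d-x0)
    w=proj("wrist",[[0.66,0.13,.02]],T)
    print(n,np.mean(X).round(2),np.std(X).round(2),"gap",np.mean(G).round(1))
E
```

```text
5 95.7 0.29 gap 7.4
6 94.5 0.22 gap 10.6
7 95.69 0.28 gap 10.1
8 96.69 0.29 gap 8.8
```

```bash
python3 - <<'E'
import cv2,numpy as np
a=cv2.imread("pics/w6.png")[60:150,340:420];b=cv2.imread("pics/w8.png")[60:150,330:410];a0=cv2.imread("pics/w7.png")[60:150,330:410]
cv2.imwrite("pics/cmp.png",cv2.resize(np.hstack([a,a0,b]),None,fx=3.3,fy=5,interpolation=cv2.INTER_NEAREST))
E
```

```text
(no output)
```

View pics/cmp.png

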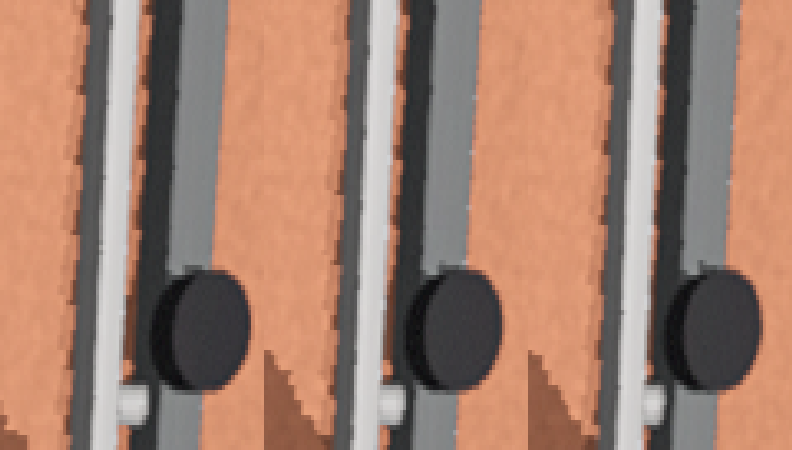

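The bar has given about 2.2 mm against the untouched view (94.5 → 96.7). Fz has risen by about 3.5 N, so the tines are probably rubbing. I'll lift slightly to take that off.

Call:
servo_tool([
  [[0, 0, -0.0003], [0, 0, 0], -1],
  [[0, 0, -0.0006], [0, 0, 0], -1],
  [[0, 0, -0.0006], [0, 0, 0], -1],
])

```text
time_s: 14.18
ee_pos: [0.6118, 0.0139, 0.0729]
ee_rot: [[0.981, 0.196, -0.002], [0.196, -0.981, -0.002], [-0.003, 0.001, -1.0]]
force: [-2.9, -1.1, -2.7]
gripper_width: 0.0197
```

```bash
python3 b.py pics/w9.png
```

```text
14.2833 [0.6117 0.0139 0.0729] [[-2.87, -1.07, -2.68], [-3.26, -0.63, -2.94], [-2.16, -1.16, -2.1]]
bar x mean 97.01 sd 0.3
```

With the rubbing gone, Fx is about −2.8 N and the bar has given about 2.4 mm. I'll add a touch more for margin and hold for 0.8 s.

Call:
servo_tool([
  [[0.0004, 0, 0], [0, 0, 0], -1],
  [[0.0008, 0, 0], [0, 0, 0], -1],
  [[0.0008, 0, 0], [0, 0, 0], -1],
  [[0.0008, 0, 0], [0, 0, 0], -1],
  [[0.0008, 0, 0], [0, 0, 0], -1],
  [[0.0008, 0, 0], [0, 0, 0], -1],
  [[0.0008, 0, 0], [0, 0, 0], -1],
  [[0.0008, 0, 0], [0, 0, 0], -1],
  [[0.0008, 0, 0], [0, 0, 0], -1],
  [[0.0008, 0, 0], [0, 0, 0], -1],
])

```text
time_s: 15.17
ee_pos: [0.6125, 0.0141, 0.0729]
ee_rot: [[0.981, 0.196, -0.003], [0.196, -0.981, -0.002], [-0.003, 0.001, -1.0]]
force: [-2.3, -1.5, -3.3]
gripper_width: 0.0198
```

```bash
python3 b.py pics/w10.png
```

```text
15.2667 [0.6125 0.0141 0.0729] [[-2.28, -1.49, -3.31], [-3.32, -1.68, -1.49], [-2.5, -0.9, -2.18]]
bar x mean 97.72 sd 0.3
```

The estimates agree roughly: 2–3.2 mm by sight, about 3 N by force. I'll press 0.5 mm more for margin, hold, then back off slowly.

Call:
servo_tool([
  [[0.0003, 0, 0], [0, 0, 0], -1],
  [[0.0006, 0, 0], [0, 0, 0], -1],
  [[0.0006, 0, 0], [0, 0, 0], -1],
  [[0.0006, 0, 0], [0, 0, 0], -1],
  [[0.0006, 0, 0], [0, 0, 0], -1],
  [[0.0006, 0, 0], [0, 0, 0], -1],
  [[0.0006, 0, 0], [0, 0, 0], -1],
  [[0.0006, 0, 0], [0, 0, 0], -1],
  [[0.0006, 0, 0], [0, 0, 0], -1],
  [[0.0006, 0, 0], [0, 0, 0], -1],
])

```text
time_s: 16.15
ee_pos: [0.6131, 0.0142, 0.0729]
ee_rot: [[0.981, 0.195, -0.003], [0.195, -0.981, -0.002], [-0.003, 0.001, -1.0]]
force: [-3.1, -0.1, -3.0]
gripper_width: 0.0199
```

Call:
servo_tool([
  [[-0.0004, 0, 0], [0, 0, 0], -1],
  [[-0.0008, 0, 0], [0, 0, 0], -1],
  [[-0.0012, 0, 0], [0, 0, 0], -1],
  [[-0.0016, 0, 0], [0, 0, 0], -1],
  [[-0.002, 0, 0], [0, 0, 0], -1],
  [[-0.0024, 0, 0], [0, 0, 0], -1],
  [[-0.0028, 0, 0], [0, 0, 0], -1],
  [[-0.0032, 0, 0], [0, 0, 0], -1],
  [[-0.0036, 0, 0], [0, 0, 0], -1],
  [[-0.004, 0, 0], [0, 0, 0], -1],
])

```text
time_s: 16.98
ee_pos: [0.6095, 0.0135, 0.0731]
ee_rot: [[0.981, 0.196, -0.002], [0.196, -0.981, -0.001], [-0.002, 0.001, -1.0]]
force: [-1.6, -0.1, -2.6]
gripper_width: 0.0198
```

Call:
servo_tool([
  [[-0.0005, 0, 0], [0, 0, 0], -1],
  [[-0.001, 0, 0], [0, 0, 0], -1],
  [[-0.002, 0, 0], [0, 0, 0], -1],
  [[-0.003, 0, 0], [0, 0, 0], -1],
  [[-0.005, 0, 0], [0, 0, 0], -1],
  [[-0.008, 0, 0], [0, 0, 0], -1],
  [[-0.011, 0, 0], [0, 0, 0], -1],
  [[-0.014, 0, 0], [0, 0, 0], -1],
  [[-0.018, 0, 0], [0, 0, 0], -1],
  [[-0.022, 0, 0], [0, 0, 0], -1],
])

```text
time_s: 17.82
ee_pos: [0.5875, 0.0091, 0.0732]
ee_rot: [[0.981, 0.196, -0.002], [0.196, -0.981, -0.001], [-0.002, 0.001, -1.0]]
force: [0.4, 0.7, -2.2]
gripper_width: 0.02
```

```bash
python3 w.py pics/w11.png
```

```text
17.8167 [0.5875 0.0091 0.0732] [[0.981, 0.196, -0.002], [0.196, -0.981, -0.001], [-0.002, 0.001, -1.0]] [ 0.37  0.71 -2.24] 0.019990534424600366 [-18.9  31.9  19.2 107.6 -14.6  43.   19.6]
```

View pics/w11.png

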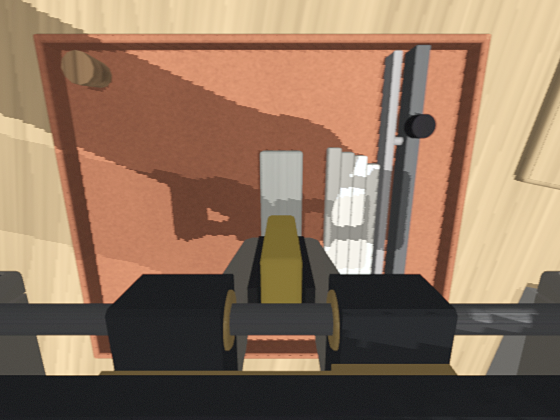

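The four rods stand in close parallel rows at columns 327–378, just off the bar, and the rake is clear of them. That was the last picture I can view (12). Now I'll lift and return the rake.

Call:
servo_tool([
  [[0, 0, -0.015], [0, 0, 0], -1],
  [[0, 0, -0.045], [0, 0, 0], -1],
  [[0, 0, -0.08], [0, 0, 0], -1],
  [[0.001, -0.01, -0.09], [0, 0, 1], -1],
  [[0.003, -0.035, -0.09], [0, 0, 4], -1],
  [[0.006, -0.07, -0.09], [0, 0, 7], -1],
  [[0.01, -0.105, -0.09], [0, 0, 10], -1],
  [[0.013, -0.14, -0.09], [0, 0, 13], -1],
  [[0.016, -0.175, -0.09], [0, 0, 16], -1],
  [[0.019, -0.21, -0.09], [0, 0, 20], -1],
])

```text
time_s: 18.7
ee_pos: [0.564, 0.2202, 0.163]
ee_rot: [[0.988, -0.155, -0.003], [-0.155, -0.988, -0.001], [-0.002, 0.001, -1.0]]
force: [0.6, -0.3, -1.4]
gripper_width: 0.0193
```

```bash
python3 t.py pics/t3.png; python3 - <<'E'
from rig import status
import numpy as np
s=status.sense();R=np.array(s["ee_rot"]);p=np.array(s["ee_pos"]);print(p.round(4),"heading",np.degrees(np.arctan2(R[1,0],R[0,0])),"shift",R.T@(np.array([.555,.318,p[2]])-p))
E
```

```text
white [237. 191.] [ 49.5 165.7] (34.8, 28.4) rel -12.7
white [285. 174.] [72.6 -6.3] (120.7, 38.6) rel -0.0
tool tray xy [ 36. 218.]
[0.562  0.2303 0.1626] heading -8.55082925603839 shift [-0.01997233 -0.08572269  0.00039701]
```

The top view shows the rods as one block, 38.6 mm across and 0.0° from the tray's y. Next I'll place the rake.

Call:
servo_tool([
  [[-0.006, -0.025, 0], [0, 0, 3], -1],
  [[-0.013, -0.055, 0], [0, 0, 6], -1],
  [[-0.018, -0.078, 0], [0, 0, 9], -1],
  [[-0.02, -0.086, 0], [0, 0, 9], -1],
  [[-0.02, -0.086, 0], [0, 0, 9], -1],
  [[-0.02, -0.086, 0.025], [0, 0, 9], -1],
  [[-0.02, -0.086, 0.055], [0, 0, 9], -1],
  [[-0.02, -0.086, 0.078], [0, 0, 9], -1],
  [[-0.02, -0.086, 0.087], [0, 0, 9], -1],
  [[-0.02, -0.086, 0.089], [0, 0, 9], -1],
])

```text
time_s: 19.58
ee_pos: [0.5541, 0.3156, 0.0721]
ee_rot: [[0.953, -0.303, -0.007], [-0.303, -0.953, 0.001], [-0.007, 0.001, -1.0]]
force: [-0.6, -0.3, -1.0]
gripper_width: 0.02
```

Call:
servo_tool([
  [[0, 0, 0], [0, 0, 0], -1],
  [[0, 0, 0], [0, 0, 0], -1],
])

```text
time_s: 19.75
ee_pos: [0.5553, 0.3144, 0.0732]
ee_rot: [[0.952, -0.305, -0.005], [-0.304, -0.953, 0.001], [-0.005, 0.001, -1.0]]
force: [0.7, 0.0, -1.5]
gripper_width: 0.02
```

Tips should touch at TCP z ≈ 0.0692.

Call:
servo_tool([
  [[0, 0, 0.001], [0, 0, 0], -1],
  [[0, 0, 0.002], [0, 0, 0], -1],
  [[0, 0, 0.003], [0, 0, 0], -1],
  [[0, 0, 0.003], [0, 0, 0], -1],
])

```text
time_s: 20.08
ee_pos: [0.5554, 0.3146, 0.0706]
ee_rot: [[0.953, -0.304, -0.005], [-0.304, -0.953, 0.002], [-0.005, -0.0, -1.0]]
force: [0.1, 0.2, -0.4]
gripper_width: 0.02
```

Call:
servo_tool([
  [[0, 0, 0.0007], [0, 0, 0], -1],
  [[0, 0, 0.0012], [0, 0, 0], -1],
  [[0, 0, 0.0012], [0, 0, 0], -1],
])

```text
time_s: 20.33
ee_pos: [0.5553, 0.3147, 0.0694]
ee_rot: [[0.953, -0.304, -0.005], [-0.304, -0.953, 0.002], [-0.005, -0.0, -1.0]]
force: [1.0, 0.2, -1.4]
gripper_width: 0.0203
```

Call:
servo_tool([
  [[0, 0, 0.0004], [0, 0, 0], -1],
  [[0, 0, 0.0008], [0, 0, 0], -1],
  [[0, 0, 0.0008], [0, 0, 0], -1],
])

```text
time_s: 20.58
ee_pos: [0.5553, 0.3149, 0.0692]
ee_rot: [[0.953, -0.304, -0.005], [-0.304, -0.953, 0.002], [-0.005, -0.0, -1.0]]
force: [-1.0, -0.0, 4.6]
gripper_width: 0.02
```

It's touching (Fz +4.6 N). I'll open and withdraw straight up.

Call:
servo_tool([
  [[0, 0, 0], [0, 0, 0], 0],
  [[0, 0, 0], [0, 0, 0], 0],
  [[0, 0, 0], [0, 0, 0], 0],
  [[0, 0, 0], [0, 0, 0], 0],
  [[0, 0, 0], [0, 0, 0], 0],
  [[0, 0, 0], [0, 0, 0], 0],
  [[0, 0, 0], [0, 0, 0], 0],
  [[0, 0, -0.01], [0, 0, 0], 0],
  [[0, 0, -0.03], [0, 0, 0], 0],
  [[0, 0, -0.05], [0, 0, 0], 0],
])

```text
time_s: 21.42
ee_pos: [0.5552, 0.3144, 0.1198]
ee_rot: [[0.953, -0.304, -0.006], [-0.304, -0.953, 0.001], [-0.006, 0.001, -1.0]]
force: [0.3, 0.4, -0.4]
gripper_width: 0.0463
```

Call:
servo_tool([
  [[0, 0, -0.03], [0, 0, 0], 0],
  [[0, 0, -0.065], [0, 0, 0], 0],
  [[0, 0, -0.1], [0, 0, 0], 0],
  [[0, 0, -0.1], [0, 0, 0], 0],
  [[0, 0, -0.1], [0, 0, 0], 0],
])

```text
time_s: 21.83
ee_pos: [0.5571, 0.3149, 0.223]
ee_rot: [[0.953, -0.304, -0.001], [-0.304, -0.953, 0.004], [-0.003, -0.004, -1.0]]
force: [0.6, -0.5, 0.3]
gripper_width: 0.0463
```

```bash
python3 t.py pics/t4.png; python3 w.py pics/w12.png; python3 - <<'E'
from h import *
im=cv2.imread("pics/w12.png");T=np.load("pics/w12.png.npy");hsv=cv2.cvtColor(im,cv2.COLOR_BGR2HSV);H,S,V=[hsv[:,:,i].astype(int) for i in range(3)]
for b in blobs((S<60)&(V>120),500): print("white",b.min(0),b.max(0),rect(cast("wrist",b,.033,T)))
for b in blobs((H>20)&(H<35)&(S>150)&(V>60),200): print("yel",b.min(0),b.max(0),rect(cast("wrist",b,.113,T)))
# bystander check: diff of top pictures away from arm, rake, rods
a=cv2.imread("pics/top0.png");d=cv2.imread("pics/t4.png");m=cv2.absdiff(a,d).max(2)>60
for b in blobs(cv2.morphologyEx(m.astype(np.uint8),cv2.MORPH_OPEN,np.ones((3,3))),30): print("diff",b.min(0),b.max(0))
E
```

```text
white [285. 174.] [72.6 -6.3] (120.7, 38.6) rel -0.0
tool tray xy [ 46.3 301.8]
21.8833 [0.5559 0.3144 0.2209] [[0.953, -0.304, -0.005], [-0.304, -0.953, 0.002], [-0.005, -0.001, -1.0]] [-0.24  0.96 -0.72] 0.046327269734282965 [-51.1  26.5  25.6  94.4 -12.8  62.2 -39.5]
white [ 76 189] [120 232] (array([326.5, 363.1]), 56.0, 55.2, 13.59)
white [381 150] [478 220] (array([731.1, 268.1]), 118.8, 87.7, -14.65)
white [268 145] [293 239] (array([554.2, 315. ]), 118.8, 30.3, 72.35)
yel [272 199] [289 222] (array([554.1, 314.1]), 23.4, 16.5, 71.85)
diff [266 412] [274 417]
diff [170 404] [268 419]
diff [325 388] [333 399]
diff [273 379] [277 400]
diff [280 371] [291 399]
diff [212 363] [234 376]
diff [212 354] [241 361]
diff [136 325] [208 361]
diff [207 319] [235 336]
diff [  0 316] [ 31 345]
diff [157 310] [191 323]
diff [  0 265] [159 419]
diff [142 263] [211 313]
diff [192 208] [278 340]
diff [275 193] [297 195]
diff [281 184] [302 186]
diff [270 166] [299 182]
diff [116 141] [195 269]
diff [118 131] [125 141]
diff [162 129] [168 140]
diff [129 127] [136 140]
diff [140 122] [147 140]
diff [151 119] [158 140]
```

```bash
python3 -c "
from rig import r
print(r.sign_off())"
```

```text
the job is handed in; nothing more can be done
None
```

The job is handed in after about 22 s of the 72 s allowed. I combed the four rods against the sprung bar with the rake, pressed them, backed off and stood the rake back on its mat. No verdict was reported.

- **Grasp:** I lifted before the fingers had fully closed, so the first grip was about 32 mm too high on the handle. I set the rake back on the mat and regripped it at the right height.
- **Press:** While pressing, the wrist reading rose to about 5.3 N sideways and 3.5 N upwards, probably because the tines were rubbing. Raising the rake by 0.5 mm dropped it to about 3 N. I pressed a little further, held for 0.8 s, added 0.6 mm and held for 0.8 s again.
- **How far the bar gave:** My estimates disagree. Before the last 0.6 mm, the camera gave 2.0 or 3.2 mm depending on which earlier view is the zero, and arm travel gave about 3.3 mm. The final press is therefore roughly 2.6–3.9 mm, possibly a little over the 2–3 mm asked. The wrist force stayed near 3 N, above the 2.4 N needed.
- **Rods at the end:** In the top view they form one block 38.6 mm across, so they lie close together. It is 0.0° from the bar's direction, centred about 73 mm beyond the tray's centre.
- **Rake at the end:** It stands released at (0.554, 0.315), about 8 mm from the mat's centre. The head and handle top line up, so it is upright.
- **Other objects:** The jar and beaker read the same as at the start, within 2 mm. I did not re-measure the other bystanders. In the before-and-after picture comparison I saw no change around those right of the tray, and the changes left of it look like the arm and its shadow.

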